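# Start a clamping bolt in its threaded boss

## Robot

A 6-joint arm with a two-finger parallel gripper is mounted at the origin on a cart in front of the work surface, level with it; the furniture and walls round the work are solid. World frame = base frame: x ahead of the robot, y to its left, z up, the work surface at z = 0. Lengths are in m, angles in degrees, forces in N, time in s.
With the tool pointing down it reaches from about 0.4 to 0.825 m from the base axis. Payload 7 kg.
Tool frame: the origin (TCP) lies between the finger pads; the fingertips stand 11 mm ahead of it and the grasp point (between the pads) lies 8 mm behind it; z points along the fingers, y is the direction in which the jaws open and shut (so a half turn about z gives the same grasp; the last joint's range is limited). The gripper opens to 88 mm and grips with 3 to 60 N. Pads are 19 mm wide; open, the fingers measure 130 mm over their backs; the gripper's body (78 mm by 193 mm) begins 47 mm behind the grasp point.
Start: joints at [-50.988, 20.546, 0.682, 0, -70.136, -16.507], TCP at [0.258, -0.624, 0.238] pointing down, gripper open.
Joint ranges: [-176.03, 176.03], [-82.01, 121.73], [-58.28, 71.71], [-173.87, 95.51], [-174.79, -0.11], [-173.66, 173.66]. Speed limits (degrees/s): [136.94, 136.94, 172.46, 180, 180, 180].

## Interface

Orientations are given as [roll, pitch, yaw] about the fixed x, y, z axes, in that order (R = Rz(yaw) Ry(pitch) Rx(roll)).
In Python, from plant import r gives the robot as it stands.
- The arm moves only by the shell command python3 -m inch 'ROWS' [OPENING] [FORCE]. ROWS is JSON, a list of rows, each an object of numbers: "x", "y", "z": the shift along the tool's x, y, z as a fraction of full scale; "yaw": the turn about the tool's z as a fraction of full scale. In form: [{"x": .., "y": .., "z": .., "yaw": ..}, ...]. A call has 1 to 5 rows; each row shifts and turns the pose as measured when the row begins, along the tool's axes as they then stand; what a row does not reach is not made up. Full scale, the value 1, is 0.025 m for a shift and 4 degrees for a turn. A row lasts 1/12 s, in which the tool goes at most 41.7 mm and 7.16 degrees, less where a joint would pass 70% of its speed; a pose out of reach is approached as far as the arm can. A call with a number of a shift or a turn outside -1 to 1 is refused whole. A call with a gripper value outside its range is refused whole. OPENING is the opening, from -1 (shut) to 1 (fully open), set as the call begins (- or left out, the last holds). The fingers move at their own pace and stop on an object; FORCE is the grip in N (left out, the last holds). Time passes only in rows, so rows that do not move let the fingers close. It gives the time, the measured TCP pose, the force and the opening at its end, in the units of the state.
- r.get_state(): the state, without advancing time (a new reading comes with each control period).
- r.capture(name): name is "side" or "top"; returns (picture, depth): 400x640x3 uint8, red, green, blue; 400x640 float32, m along the optical axis (not along the pixel's ray), 0 where there is no reading.
- r.camera_info(name): a dict with "mtx" (3x3 intrinsics, pixels), "k1" (the pictures are not rectified: a ray, as slopes to the right and down, at radius r is drawn at 1 + k1 r^2 times it, then the intrinsics apply), "pose" (4x4, takes a point from camera to world coordinates). Camera axes: x right, y down, z forward; pixel columns grow to the right and rows downward; lengths in m; the calibration is good to about 2 mm. A picture is of the moment at which its call begins. camera_info takes no time and is no camera call.
- r.close_job(): hands the job in, once; it reports no verdict.
The state is a dict: "time_s": time; "joints": joint angles; "qd": joint speeds; "joint_torque": joint torques, N m; "tcp_pos": TCP position; "eef_rot": TCP orientation; "contact_force": force on the tool from outside, world axes, zero at the start; "moment": the same for the moment, N m; "gripper_width": finger opening in m.
Only numpy, scipy, OpenCV 4.12 (cv2) and the standard library are available. Lean on these libraries where they do the work, as an engineer would, in place of code of your own. Each camera call takes 0.05 s, during which the arm holds its last target. There are 200 camera calls.

## Task

Start the bolt in its threaded boss: turn it backward (counter-clockwise seen from above), without lifting it, until you feel it drop into the thread, then turn it forward (clockwise) one full turn from there and no further. Finish with the gripper still holding the bolt by its bar, started but not screwed home, and leave the things lying around undisturbed.

Things in the scene. Friction and masses are not known exactly. Their poses are not given: they have to be found in the camera images.
- boss: Aluminium threaded boss fixed to the table: upright barrel 45 mm across, rim 63 mm above the table, on a 90 x 64 x 8 mm foot plate with a screw head near each corner. Origin: centre of the plate's underside; z up on the barrel's axis; x along the 90 mm length. Inside, a right-handed two-start coarse thread, 16 mm per turn, open at the top by two mouths on the +x and -x sides.
- mouth (a point): Point on the rim over the +x mouth, 22.5 mm from the axis, 63 mm above the table. Between the mouths the thread's top is faced off to two flat lands 62 mm above the table; a stop 5 mm proud at the clockwise end of each land keeps the bolt on its land from turning forward into the thread.
- bolt: Loose steel bolt, 0.2 to 0.4 kg, upright in the boss with 0.7 mm play: 18 mm shank, two 4.5 mm thread lugs at +x and -x, 22 mm above its lower end, cross bar on top. Origin: centre of the lower end; z up; x along bar and lugs. Origin is 42 mm above the table at the start (lugs on the lands), 34 mm once dropped, 18 mm after one turn; it would be home after 1.5 turns. Stays when let go.
- bar_centre (a point): Centre of the bolt's dark cross bar (38 mm long along the bolt's x, 12 mm thick, 22 mm high), 73 mm above the bolt's origin. Grip and turn the bolt by the bar, from above. The bolt drops 8 mm by its own weight only: a tightly gripped bolt cannot fall, a loosely straddled bar can.
- bar_end (a point): End of the cross bar, 19 mm from the axis along the bolt's +x. At the start it stands 0.75 to 2.3 rad clockwise of point mouth; the bolt drops when it comes within about 0.15 rad of it, and the mouth's far edge stops it turning further back. It points at the mouth again after one full turn forward.
- clamp_fork: Bystander: black slotted table clamp, 81 x 26 x 10 mm, lying loose. Origin: centre of its underside.
- lens_tube: Bystander: black lens tube, 30 mm diameter, 30 mm high, standing loose. Origin: centre of its underside.
- adapter: Bystander: brass threaded adapter ring, 40 mm diameter, 9 mm high, lying loose. Origin: centre of its underside.

How it is judged (in metres and radians):
On the way:
1. turned backward, the bolt has dropped through the mouths onto the start of the thread (z of bolt in the frame of boss between 0.0325 and 0.0362 m and x of bar_end in the frame of boss above 0.0155 m), for 0.2 s.
At the end, for the whole second after the job is handed in: The bolt stands in the thread one full turn (within 45 degrees) below where it dropped: its lower end 15.5 to 21.2 mm above the boss's underside and its bar end within 45 degrees of the mouth it dropped at, upright within 0.12 rad, at rest, and gripped by the fingers with more than 5 N (z of bolt in the frame of boss between 0.0155 and 0.0212 m and x of bar_end in the frame of boss above 0.0134 m and horizontal distance between bolt and boss below 0.004 m and angle between bolt's own z axis and vertical below 0.12 rad and contact force between the fingers and bolt above 5 N and linear speed of bolt below 0.02 m/s); the arm keeps its last pose, push and grip.
It fails at once if the bolt is lifted out of the boss (z of bolt in the frame of boss above 0.05 m).
It fails at once if the bolt is turned more than 1.3 turns forward, nearly home (z of bolt in the frame of boss below 0.0135 m).
It fails at once if the table clamp is disturbed (moved over 15 mm) (distance of clamp_fork from where it was at the start of the episode above 0.015 m).
It fails at once if the lens tube is disturbed (moved over 15 mm) (distance of lens_tube from where it was at the start of the episode above 0.015 m).
It fails at once if the adapter ring is disturbed (moved over 15 mm) (distance of adapter from where it was at the start of the episode above 0.015 m).
It also fails if it takes over 67 s, if anything falls off the work surface, if the arm or the gripper's body presses on something with over 40 N, if the wrist force passes 120 N, or if a joint passes its speed limit or range.

## Working session

There is one attempt and no reset: what is moved stays moved. The work goes in short steps, Python scripts to look and compute and a shell command to move; the robot and the scene stay as the last step left them, time stands still between calls to the robot, and variables do not carry over. Pictures are saved under pics/ and viewed, about 8 in all and at most 12, crops included, and the job is handed in when it is done.

```bash
mkdir -p pics; ls
cat > h.py <<'E'
import numpy as np, cv2
from plant import r
def world(name,depth,pts):
    i=r.camera_info(name);K=np.array(i["mtx"]);P=np.array(i["pose"]);out=[]
    for u,v in pts:
        q=cv2.undistortPoints(np.array([[[u,v]]],float),K,np.array([i["k1"],0,0,0.]))[0,0] if 1 else 0
        d=depth[int(v),int(u)];out.append((P@[q[0]*d,q[1]*d,d,1])[:3])
    return np.array(out)
def raw(name):
    p,d=r.capture(name);np.save(f"{name}_d.npy",d);return p,d
E
python3 - <<'E'
from h import *
for n in("top","side"):
    p,d=raw(n);cv2.imwrite(f"pics/{n}0.png",p[:,:,::-1]);i=r.camera_info(n);print(n,np.round(i["mtx"],1).tolist(),i["k1"],np.round(i["pose"],3).tolist())
print(r.get_state())
E
```

```text
pics
top [[474.6, 0.0, 313.1], [0.0, 474.6, 202.9], [0.0, 0.0, 1.0]] -0.022097712015174444 [[0.019, -0.997, 0.078, 0.459], [-1.0, -0.021, -0.019, 0.131], [0.02, -0.078, -0.997, 1.108], [0.0, 0.0, 0.0, 1.0]]
side [[447.9, 0.0, 313.5], [0.0, 447.9, 200.3], [0.0, 0.0, 1.0]] -0.07605082466047149 [[0.996, -0.07, 0.058, 0.496], [-0.09, -0.794, 0.602, -0.366], [0.004, -0.604, -0.797, 0.792], [0.0, 0.0, 0.0, 1.0]]
{'time_s': 0.1, 'joints': array([-5.09879766e+01,  2.05886165e+01,  6.39462410e-01, -1.67275436e-02,
       -7.01347710e+01, -1.65062103e+01]), 'qd': array([ 0.03704523, -0.08025752,  0.12594724,  0.00522036,  0.0158982 ,
       -0.12132702]), 'joint_torque': array([-9.68346540e-04, -5.84162271e+01,  2.93751669e+01,  7.01544642e+00,
        1.01416820e-02, -7.04394120e-05]), 'tcp_pos': array([ 0.25818522, -0.62322958,  0.23670836]), 'eef_rot': array([ 1.79915065e+02, -8.76912930e-03, -1.57499876e+02]), 'contact_force': array([ 0.07392501,  0.08231699, -0.3723851 ]), 'moment': array([ 0.04016912, -0.00349825,  0.06231669]), 'gripper_width': 0.0877086564864888}
```

View pics/top0.png

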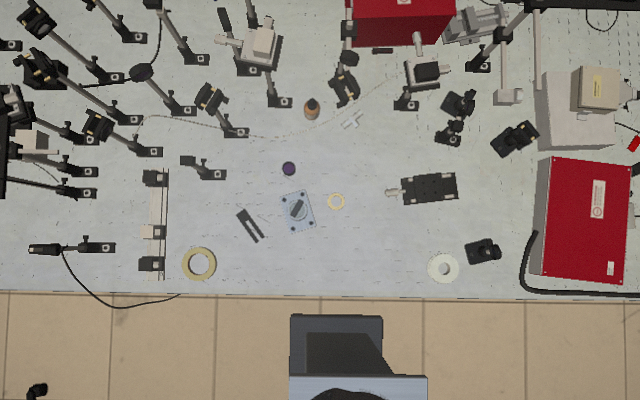

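View pics/side0.png

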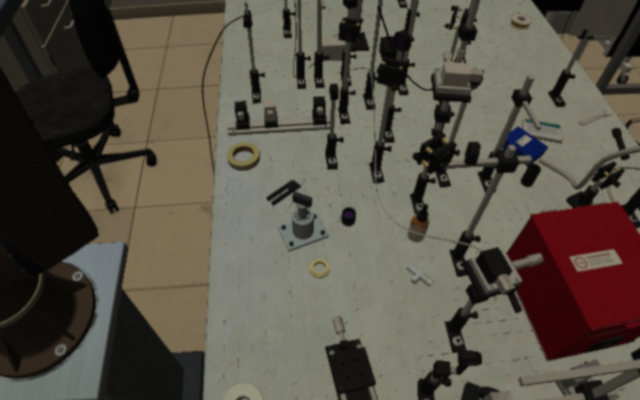

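Run:
```python
import cv2,numpy as np
a=cv2.imread("pics/top0.png")[155:255,225:355];b=cv2.imread("pics/side0.png")[165:285,255:375]
cv2.imwrite("pics/c0.png",np.hstack([cv2.resize(a,(520,400),interpolation=cv2.INTER_CUBIC)]));cv2.imwrite("pics/c0s.png",cv2.resize(b,(480,480),interpolation=cv2.INTER_CUBIC))
c=np.zeros((480,800,3),np.uint8);c[:246,:320]=cv2.resize(a,(320,246));
a2=cv2.resize(a,(468,360),interpolation=cv2.INTER_CUBIC);b2=cv2.resize(b,(332,332),interpolation=cv2.INTER_CUBIC)
c[:]=0;c[:360,:468]=a2;c[:332,468:]=b2;cv2.imwrite("pics/c0.png",c[:360])
```

```text
(no output)
```

View pics/c0.png

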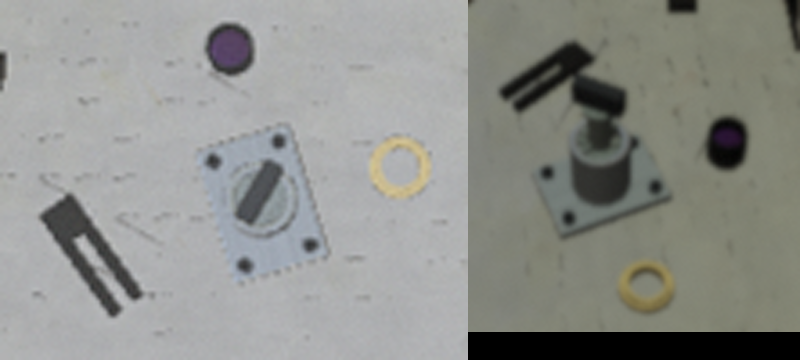

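```bash
cat >> h.py <<'E'
def plane(name,pts,z):
    i=r.camera_info(name);K=np.array(i["mtx"]);P=np.array(i["pose"])
    q=cv2.undistortPoints(np.array(pts,float).reshape(-1,1,2),K,np.array([i["k1"],0,0,0.]))[:,0]
    d=np.c_[q,np.ones(len(q))]@P[:3,:3].T;o=P[:3,3];return o+d*((z-o[2])/d[:,2])[:,None]
def ang(v):return np.degrees(np.arctan2(v[1],v[0]))
def comp(g,lo,hi,box,thr):
    x0,y0,x1,y1=box;m=(g[y0:y1,x0:x1]<thr).astype(np.uint8);n,l,s,c=cv2.connectedComponentsWithStats(m)
    return [(s[k,4],c[k]+[x0,y0],np.argwhere(l==k)[:,::-1]+[x0,y0]) for k in range(1,n) if lo<s[k,4]<hi]
E
python3 - <<'E'
from h import *
g=cv2.imread("pics/top0.png",0);d=np.load("top_d.npy")
s=np.array([(213,161),(279,141),(310,245),(245,265)])/3.6+[225,155]
w=plane("top",s,.009);print("screws",w.round(4).tolist(),w.mean(0))
print("edges",np.linalg.norm(np.diff(w,axis=0),axis=1), "long ang",ang(w[2]-w[1]),ang(w[3]-w[0]))
for a,c,p in comp(g,20,2000,(280,190,320,230),110):
    q=plane("top",p,.126);m=q.mean(0);u=np.linalg.svd(q-m)[2][0];e=(q-m)@u
    print(a,c,m.round(4),"ang",ang(u),e.min(),e.max(),"d",np.median([d[v,x] for x,v in p]),world("top",d,[c]))
for n,z,(x,y) in(("tube",.03,(230,49)),("fork",.01,(92,255)),("adapter",.009,(400,167))):print(n,plane("top",[(x/3.6+225,y/3.6+155)],z).round(3))
gs=cv2.imread("pics/side0.png",0)
k=332/120
print("side bar",plane("side",[((600-468)/k+255,97/k+165)],.115), "foot screws",plane("side",np.array([(546-468,173),(568-468,218),(656-468,187),(634-468,142)])/k+[255,165],.009).round(4))
E
```

```text
screws [[0.552, 0.178, 0.009], [0.5658, 0.1357, 0.009], [0.499, 0.1144, 0.009], [0.4854, 0.1558, 0.009]] [0.52554378 0.14596645 0.009     ]
edges [0.04448985 0.0700847  0.04368167] long ang -162.2756989617461 -161.61518657329344
111 [296.55855856 208.00900901] [0.5254 0.1469 0.126 ] ang 151.0331944914983 -0.01901813905307335 0.018317643507155913 d 0.9823097 [[0.52509127 0.14685461 0.13073539]]
tube [[0.622 0.168 0.03 ]]
fork [[0.49  0.254 0.01 ]]
adapter [[0.551 0.057 0.009]]
side bar [[0.52460603 0.14734472 0.115     ]] foot screws [[0.4828 0.1592 0.009 ]
 [0.497  0.1179 0.009 ]
 [0.5646 0.1393 0.009 ]
 [0.5519 0.182  0.009 ]]
```

Run:
```python
from h import *
for n in("top","side"):
    d=np.load(n+"_d.npy");v,u=np.mgrid[0:400:2,0:640:2];p=np.c_[u.ravel(),v.ravel()];p=p[d[p[:,1],p[:,0]]>0]
    w=world(n,d,p)
    print(n);
    for x0 in np.arange(.1,.85,.1):
        print(round(x0,2),[ (round(w[m,2].max(),2) if (m:=(w[:,0]>x0)&(w[:,0]<x0+.1)&(w[:,1]>y0)&(w[:,1]<y0+.1)).any() else None) for y0 in np.arange(-.7,.4,.1)])
```

```text
top
0.1 [np.float64(-0.82), np.float64(-0.82), np.float64(-0.82), np.float64(-0.82), np.float64(-0.82), np.float64(0.01), np.float64(0.02), np.float64(0.3), np.float64(0.17), np.float64(-0.83), np.float64(-0.83)]
0.2 [np.float64(-0.83), np.float64(-0.83), np.float64(-0.83), np.float64(-0.83), np.float64(-0.83), np.float64(-0.83), np.float64(-0.83), np.float64(0.36), np.float64(-0.83), np.float64(-0.83), np.float64(-0.83)]
0.3 [np.float64(0.02), np.float64(0.07), np.float64(0.07), np.float64(0.07), np.float64(0.03), np.float64(0.03), np.float64(0.01), np.float64(0.01), np.float64(0.01), np.float64(0.01), np.float64(0.03)]
0.4 [np.float64(0.01), np.float64(0.08), np.float64(0.07), np.float64(0.07), np.float64(0.1), np.float64(0.03), np.float64(0.01), np.float64(0.01), np.float64(0.02), np.float64(0.01), np.float64(0.02)]
0.5 [np.float64(0.06), np.float64(0.08), np.float64(0.08), np.float64(0.01), np.float64(0.02), np.float64(0.04), np.float64(0.04), np.float64(0.02), np.float64(0.13), np.float64(0.02), np.float64(0.05)]
0.6 [np.float64(0.07), np.float64(0.08), np.float64(0.08), np.floa
[... 967 characters left out ...]
4(0.02), np.float64(0.0), np.float64(0.0), np.float64(0.02), np.float64(0.01), np.float64(0.02)]
0.5 [None, None, None, None, None, np.float64(0.04), np.float64(0.03), np.float64(0.01), np.float64(0.13), np.float64(0.01), np.float64(0.21)]
0.6 [None, None, None, None, np.float64(0.01), np.float64(0.13), np.float64(0.02), np.float64(0.33), np.float64(0.04), np.float64(0.3), np.float64(0.3)]
0.7 [None, None, None, None, np.float64(0.33), np.float64(0.26), np.float64(0.26), np.float64(0.34), np.float64(0.36), np.float64(0.36), np.float64(0.3)]
0.8 [None, None, None, None, np.float64(0.33), np.float64(0.24), np.float64(0.23), np.float64(0.32), np.float64(0.36), np.float64(0.36), np.float64(0.3)]
```

```bash
R='[{"x":-0.83,"y":0.94},{"x":-0.83,"y":0.94},{"x":-0.83,"y":0.94},{"x":-0.83,"y":0.94},{"x":-0.83,"y":0.94}]' ; unset R
python3 -m inch '[{"x":-0.83,"y":0.94},{"x":-0.83,"y":0.94},{"x":-0.83,"y":0.94},{"x":-0.83,"y":0.94},{"x":-0.83,"y":0.94}]'
python3 -m inch '[{"x":-0.83,"y":0.94},{"x":-0.83,"y":0.94},{"x":-0.83,"y":0.94},{"x":-0.83,"y":0.94},{"x":-0.83,"y":0.94}]'
python3 - <<'E'
from h import *
for n in("top","side"):
    d=np.load(n+"_d.npy");v,u=np.mgrid[0:400,0:640];p=np.c_[u.ravel(),v.ravel()];p=p[d[p[:,1],p[:,0]]>0]
    q=plane(n,p,0);i=r.camera_info(n);P=np.array(i["pose"]);o=P[:3,3]
    dz=(q-o)@P[:3,2];w=o+(q-o)*(d[p[:,1],p[:,0]]/dz)[:,None]
    D=np.hypot(w[:,0]-.525,w[:,1]-.1465)
    m=(w[:,2]>.1)&(D>.04)&(D<.25)
    k=np.argsort(D[m])[:3];print(n,w[m][k].round(3),D[m][k])
E
```

```text
top [[0.69  0.076 0.296]
 [0.691 0.076 0.307]
 [0.69  0.075 0.303]] [0.1799681  0.18027188 0.18033525]
side [[0.688 0.078 0.295]
 [0.688 0.078 0.302]
 [0.689 0.079 0.298]] [0.17651327 0.17683395 0.1772277 ]validation failed for argument at $[0]...
validation failed for argument at $[0]...
```

```bash
python3 -m inch '[{"x":-0.83,"y":0.94,"z":0,"yaw":0},{"x":-0.83,"y":0.94,"z":0,"yaw":0},{"x":-0.83,"y":0.94,"z":0,"yaw":0},{"x":-0.83,"y":0.94,"z":0,"yaw":0},{"x":-0.83,"y":0.94,"z":0,"yaw":0}]'
python3 -m inch '[{"x":-0.83,"y":0.94,"z":0,"yaw":0},{"x":-0.83,"y":0.94,"z":0,"yaw":0},{"x":-0.83,"y":0.94,"z":0,"yaw":0},{"x":-0.83,"y":0.94,"z":0,"yaw":0},{"x":-0.83,"y":0.94,"z":0,"yaw":0}]'
```

```text
time_s: 0.52
tcp_pos: [0.3074, -0.4735, 0.2314]
eef_rot: [179.5, -0.2, -157.9]
contact_force: [1.5, 0.1, -0.4]
gripper_width: 0.0878
time_s: 0.93
tcp_pos: [0.3593, -0.3177, 0.2303]
eef_rot: [179.3, -0.3, -158.0]
contact_force: [0.3, -0.8, -0.0]
gripper_width: 0.0874
```

```bash
python3 -m inch '[{"x":-0.83,"y":0.94,"z":-0.2,"yaw":0},{"x":-0.83,"y":0.94,"z":0,"yaw":0},{"x":-0.83,"y":0.94,"z":0,"yaw":0},{"x":-0.83,"y":0.94,"z":0,"yaw":0},{"x":-0.83,"y":0.94,"z":0,"yaw":0}]'
python3 -m inch '[{"x":-0.83,"y":0.94,"z":0,"yaw":0},{"x":-0.83,"y":0.94,"z":0,"yaw":0},{"x":-0.83,"y":0.94,"z":0,"yaw":0},{"x":-0.83,"y":0.94,"z":0,"yaw":0},{"x":-0.83,"y":0.94,"z":0,"yaw":0}]'
python3 -m inch '[{"x":-0.83,"y":0.94,"z":0,"yaw":0},{"x":-0.83,"y":0.94,"z":0,"yaw":0},{"x":-0.83,"y":0.94,"z":0,"yaw":0},{"x":-0.83,"y":0.94,"z":0,"yaw":0},{"x":0,"y":0,"z":0,"yaw":-1}]'
python3 -m inch '[{"x":0,"y":0,"z":0,"yaw":-1},{"x":0,"y":0,"z":0,"yaw":-1},{"x":0,"y":0,"z":0,"yaw":-1},{"x":0,"y":0,"z":0,"yaw":-1},{"x":0,"y":0,"z":0,"yaw":-1}]'
python3 -m inch '[{"x":0,"y":0,"z":0,"yaw":-1},{"x":0,"y":0,"z":0,"yaw":-1},{"x":0,"y":0,"z":0,"yaw":-1},{"x":0,"y":0,"z":0,"yaw":-1},{"x":0,"y":0,"z":0,"yaw":-1}]'
python3 -c "
from plant import r;print(r.get_state()['joints'])"
```

```text
time_s: 1.35
tcp_pos: [0.4113, -0.162, 0.2358]
eef_rot: [179.3, -0.3, -158.1]
contact_force: [0.7, -0.1, -1.2]
gripper_width: 0.0877
time_s: 1.77
tcp_pos: [0.4634, -0.006, 0.2369]
eef_rot: [179.2, -0.2, -158.1]
contact_force: [1.4, -0.1, 0.6]
gripper_width: 0.0878
time_s: 2.18
tcp_pos: [0.5065, 0.1229, 0.2369]
eef_rot: [179.2, -0.2, -153.9]
contact_force: [-0.4, -0.7, 0.8]
gripper_width: 0.0875
time_s: 2.6
tcp_pos: [0.5056, 0.1261, 0.2341]
eef_rot: [179.1, -0.2, -132.7]
contact_force: [0.3, 0.6, 0.5]
gripper_width: 0.0878
time_s: 3.02
tcp_pos: [0.5042, 0.1258, 0.2322]
eef_rot: [178.9, 0.0, -111.6]
contact_force: [0.3, 0.4, 0.1]
gripper_width: 0.0879
[ 34.96040304   6.64626783 -18.10257732  -1.02333398 -65.86957906
 -56.15811545]
```

```bash
python3 -m inch '[{"x":0,"y":0,"z":0,"yaw":-1},{"x":0,"y":0,"z":0,"yaw":-1},{"x":0,"y":0,"z":0,"yaw":-1},{"x":0,"y":0,"z":0,"yaw":-1},{"x":0,"y":0,"z":0,"yaw":-1}]' 0.15 20
python3 -m inch '[{"x":0,"y":0,"z":0,"yaw":-1},{"x":0,"y":0,"z":0,"yaw":-1},{"x":0,"y":0,"z":0,"yaw":-1},{"x":0,"y":0,"z":0,"yaw":-1},{"x":0,"y":0,"z":0,"yaw":-1}]'
python3 -m inch '[{"x":0,"y":0,"z":0,"yaw":-1},{"x":0,"y":0,"z":0,"yaw":-1},{"x":0,"y":0,"z":0,"yaw":-1},{"x":0,"y":0,"z":0,"yaw":-1},{"x":0,"y":0,"z":0,"yaw":-1}]'
python3 -m inch '[{"x":0,"y":0,"z":0,"yaw":-1},{"x":0,"y":0,"z":0,"yaw":-1},{"x":0,"y":0,"z":0,"yaw":-1},{"x":0,"y":0,"z":0,"yaw":-1},{"x":0,"y":0,"z":0,"yaw":0}]'
cat > go.py <<'E'
from h import *
import sys
from scipy.spatial.transform import Rotation as Ro
s=r.get_state();R=Ro.from_euler("xyz",s["eef_rot"],degrees=True).as_matrix()
t=np.array([float(a) for a in sys.argv[1:4]])
print(s["tcp_pos"].round(4),s["eef_rot"].round(1),"J6",s["joints"][5].round(1),"rows xyz (units):",(R.T@(t-s["tcp_pos"])/.025).round(2))
E
python3 go.py .5250 .1468 .16
```

```text
time_s: 3.43
tcp_pos: [0.5027, 0.1253, 0.2304]
eef_rot: [178.8, 0.3, -90.6]
contact_force: [0.8, 0.6, 0.4]
gripper_width: 0.0599
time_s: 3.85
tcp_pos: [0.5013, 0.1247, 0.2287]
eef_rot: [178.7, 0.8, -69.6]
contact_force: [0.8, 0.1, 0.0]
gripper_width: 0.0505
time_s: 4.27
tcp_pos: [0.4999, 0.1242, 0.227]
eef_rot: [178.9, 1.2, -48.6]
contact_force: [-0.4, -0.4, 0.4]
gripper_width: 0.0501
time_s: 4.68
tcp_pos: [0.4986, 0.1237, 0.2253]
eef_rot: [179.2, 1.6, -31.6]
contact_force: [0.2, 0.1, -0.2]
gripper_width: 0.0501
[0.4986 0.1237 0.2253] [179.2   1.6 -31.6] J6 24.0 rows xyz (units): [ 0.49 -1.38  2.58]
```

```bash
python3 -m inch '[{"x":0.25,"y":-0.7,"z":0.8,"yaw":-0.6},{"x":0.25,"y":-0.7,"z":0.8,"yaw":0},{"x":0,"y":0,"z":0.8,"yaw":0},{"x":0,"y":0,"z":0,"yaw":0}]'
python3 go.py .5250 .1468 .107
```

```text
time_s: 5.02
tcp_pos: [0.5265, 0.1486, 0.1639]
eef_rot: [179.4, 1.6, -29.6]
contact_force: [-0.8, -1.4, -0.6]
gripper_width: 0.0502
[0.5265 0.1486 0.1639] [179.4   1.6 -29.6] J6 25.7 rows xyz (units): [0.05 0.07 2.27]
```

```bash
python3 -m inch '[{"x":0.05,"y":0.07,"z":0.75,"yaw":-0.1},{"x":0,"y":0,"z":0.75,"yaw":0},{"x":0,"y":0,"z":0.75,"yaw":0},{"x":0,"y":0,"z":0,"yaw":0}]'
python3 go.py .5250 .1468 .107
python3 - <<'E'
from h import *
p,d=raw("side");cv2.imwrite("pics/s1.png",cv2.resize(p[140:260,230:390,::-1],(800,600),interpolation=cv2.INTER_CUBIC))
E
```

```text
time_s: 5.35
tcp_pos: [0.5257, 0.1466, 0.108]
eef_rot: [179.4, 1.5, -29.6]
contact_force: [-1.3, -0.1, -1.4]
gripper_width: 0.0504
[0.5257 0.1466 0.108 ] [179.4   1.5 -29.6] J6 26.0 rows xyz (units): [-0.03  0.01  0.04]
```

View pics/s1.png

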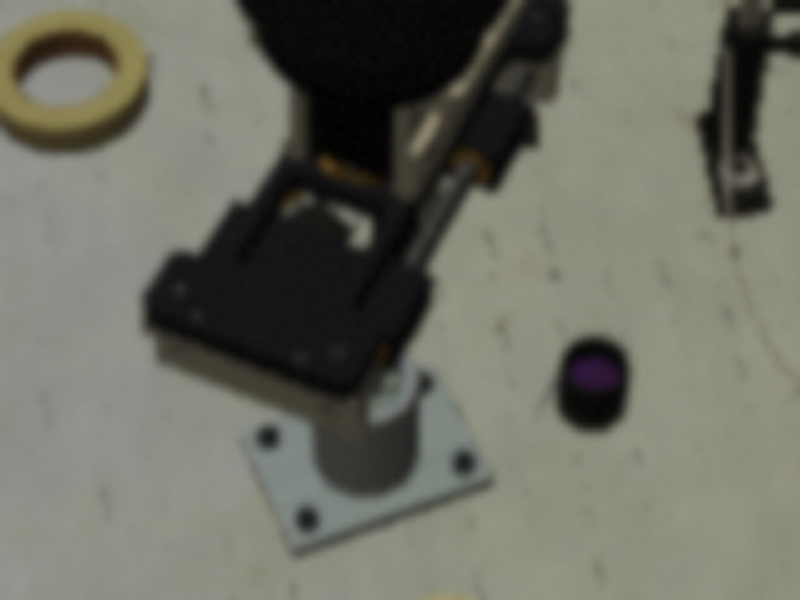

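```bash
python3 -m inch '[{"x":0,"y":0,"z":0,"yaw":0},{"x":0,"y":0,"z":0,"yaw":0},{"x":0,"y":0,"z":0,"yaw":0},{"x":0,"y":0,"z":0,"yaw":0},{"x":0,"y":0,"z":0,"yaw":0}]' -1 8
python3 -m inch '[{"x":0,"y":0,"z":0,"yaw":0},{"x":0,"y":0,"z":0,"yaw":0},{"x":0,"y":0,"z":0,"yaw":0},{"x":0,"y":0,"z":0,"yaw":0},{"x":0,"y":0,"z":0,"yaw":0}]'
python3 go.py .5250 .1468 .107
python3 -m inch '[{"x":0,"y":0,"z":0,"yaw":0},{"x":0,"y":0,"z":0,"yaw":0},{"x":0,"y":0,"z":0,"yaw":0}]' -0.66
python3 go.py .5250 .1468 .107
```

```text
time_s: 5.82
tcp_pos: [0.5296, 0.1482, 0.1165]
eef_rot: [179.8, 1.2, -29.6]
contact_force: [-0.3, -1.4, -0.2]
gripper_width: 0.0227
time_s: 6.23
tcp_pos: [0.5294, 0.1477, 0.1175]
eef_rot: [179.8, 1.1, -29.6]
contact_force: [0.2, -0.8, -0.0]
gripper_width: 0.0121
[0.5294 0.1477 0.1175] [179.8   1.1 -29.6] J6 25.8 rows xyz (units): [-0.13  0.12  0.42]
time_s: 6.48
tcp_pos: [0.5298, 0.148, 0.1175]
eef_rot: [179.9, 1.1, -29.6]
contact_force: [-1.2, -0.4, -1.0]
gripper_width: 0.0146
[0.5298 0.148  0.1175] [179.9   1.1 -29.6] J6 25.8 rows xyz (units): [-0.13  0.14  0.42]
```

```bash
python3 go.py .5262 .1495 .1175
python3 -m inch '[{"x":-0.16,"y":0,"z":0,"yaw":0},{"x":0,"y":0,"z":0,"yaw":0},{"x":0,"y":0,"z":0,"yaw":-1},{"x":0,"y":0,"z":0,"yaw":-1},{"x":0,"y":0,"z":0,"yaw":-1}]'
python3 go.py .5262 .1495 .1175
```

```text
[0.5298 0.148  0.1175] [179.9   1.1 -29.6] J6 25.8 rows xyz (units): [-0.15  0.02  0.  ]
time_s: 6.9
tcp_pos: [0.5258, 0.1507, 0.1177]
eef_rot: [-179.9, 1.1, -17.3]
contact_force: [-0.6, -0.2, -0.8]
gripper_width: 0.0152
[0.5258 0.1507 0.1177] [-179.9    1.1  -17.3] J6 37.7 rows xyz (units): [0.03 0.04 0.01]
```

Turning well; continue backward in small calls watching the force.

```bash
python3 -m inch '[{"x":0.03,"y":0.04,"z":0,"yaw":-1},{"x":0,"y":0,"z":0,"yaw":-1},{"x":0,"y":0,"z":0,"yaw":-1},{"x":0,"y":0,"z":0,"yaw":-1},{"x":0,"y":0,"z":0,"yaw":-1}]'
python3 go.py .5262 .1495 .1175
python3 -m inch '[{"x":0,"y":0,"z":0,"yaw":-1},{"x":0,"y":0,"z":0,"yaw":-1},{"x":0,"y":0,"z":0,"yaw":-1}]'
python3 go.py .5262 .1495 .1175; python3 -c "
from plant import r;print(r.get_state()['moment'])"
```

```text
time_s: 7.32
tcp_pos: [0.5249, 0.1495, 0.1176]
eef_rot: [-179.5, 1.1, 3.8]
contact_force: [0.7, -0.2, -0.4]
gripper_width: 0.0149
[0.5249 0.1495 0.1176] [-179.5    1.1    3.8] J6 58.8 rows xyz (units): [0.05 0.   0.  ]
time_s: 7.57
tcp_pos: [0.5244, 0.1496, 0.1177]
eef_rot: [-179.3, 1.0, 16.4]
contact_force: [0.5, -1.1, 0.3]
gripper_width: 0.0147
[0.5244 0.1496 0.1177] [-179.3    1.    16.4] J6 71.4 rows xyz (units): [0.07 0.02 0.  ]
[-0.13204461 -0.02891099 -0.00076748]
```

```bash
python3 -m inch '[{"x":0.07,"y":0,"z":0,"yaw":-1},{"x":0,"y":0,"z":0,"yaw":-1}]'
python3 -c "
from plant import r;print(r.get_state()['moment'])"
python3 -m inch '[{"x":0,"y":0,"z":0,"yaw":-1}]'
python3 -c "
from plant import r;print(r.get_state()['moment'])"
python3 -m inch '[{"x":0,"y":0,"z":0,"yaw":-0.5},{"x":0,"y":0,"z":0,"yaw":0}]'
python3 -c "
from plant import r;print(r.get_state()['moment'])"
python3 - <<'E'
from h import *
p,d=raw("side");cv2.imwrite("pics/s2.png",cv2.resize(p[140:260,230:390,::-1],(800,600),interpolation=cv2.INTER_CUBIC))
E
```

```text
time_s: 7.73
tcp_pos: [0.526, 0.1503, 0.1177]
eef_rot: [-179.1, 0.8, 24.8]
contact_force: [-0.5, -0.6, -0.5]
gripper_width: 0.0149
[-0.09715378  0.02748704 -0.02535369]
time_s: 7.82
tcp_pos: [0.5259, 0.1504, 0.1178]
eef_rot: [-179.1, 0.8, 29.1]
contact_force: [-1.3, 0.1, 0.5]
gripper_width: 0.0151
[-0.25635334  0.10675017  0.01983527]
time_s: 7.98
tcp_pos: [0.5258, 0.1506, 0.1178]
eef_rot: [-179.1, 0.7, 31.4]
contact_force: [0.3, -0.5, 0.4]
gripper_width: 0.0148
[-0.24159948  0.01047113 -0.07826906]
```

View pics/s2.png

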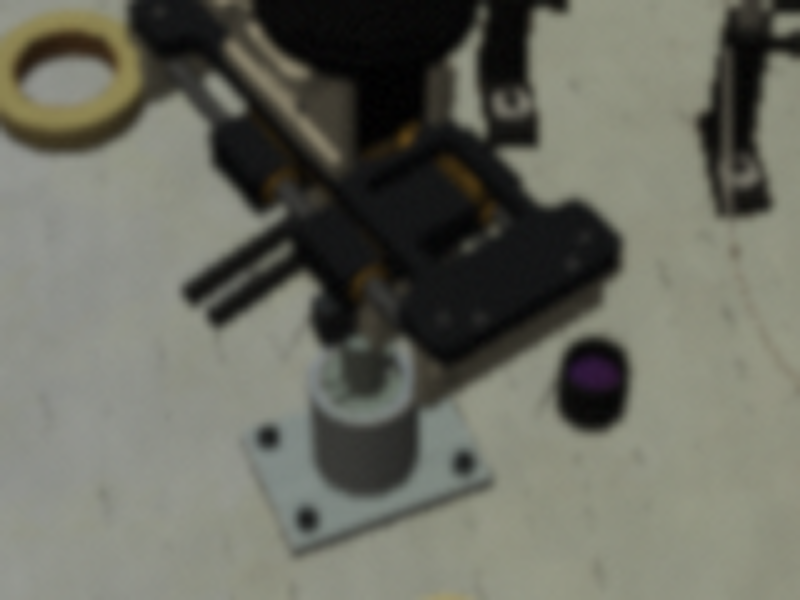

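Run:
```python
from h import *
d=np.load("side_d.npy")
pts=[(230+x/5,140+y/5) for x,y in [(325,315),(335,305),(335,315),(335,325),(340,330),(335,335),(360,360)]]
print(world("side",d,pts).round(4))
print(plane("side",[(230+335/5,140+340/5)],.104),plane("side",[(230+335/5,140+340/5)],.096))
```

```text
[[0.5096 0.1411 0.1157]
 [0.5136 0.143  0.119 ]
 [0.5133 0.1414 0.1149]
 [0.5131 0.1405 0.1098]
 [0.515  0.1418 0.1046]
 [0.513  0.1411 0.1026]
 [0.5223 0.1421 0.0838]]
[[0.51280947 0.1377271  0.104     ]] [[0.51300553 0.14358611 0.096     ]]
```

```bash
cat >> h.py <<'E'
def proj(name,pts):
    i=r.camera_info(name);K=np.array(i["mtx"]);P=np.linalg.inv(np.array(i["pose"]))
    c=np.array(pts)@P[:3,:3].T+P[:3,3];return cv2.projectPoints(c,np.zeros(3),np.zeros(3),K,np.array([i["k1"],0,0,0.]))[0][:,0]
E
python3 - <<'E'
from h import *
ax=np.array([.5255,.149])
def box(a,z):
    a=np.radians(a);u=np.array([np.cos(a),np.sin(a)]);n=np.array([-u[1],u[0]])
    return [[*(ax+sx*.019*u+sn*.006*n),z+h] for sx in(-1,1) for sn in(-1,1) for h in(.062,.084)]
im0=cv2.imread("pics/side0.png");im=cv2.imread("pics/side0.png")
s=5;o=[];import itertools
big=[]
full=cv2.imread("pics/s2.png")
def draw(img,a,z,col):
    q=(proj("side",box(a,z))-[230,140]+.5)*5
    for i,j in itertools.combinations(range(8),2):
        if bin(i^j).count("1")==1:cv2.line(img,tuple(int(t) for t in q[i]),tuple(int(t) for t in q[j]),col,1)
A=cv2.resize(im0[140:260,230:390],(800,600),interpolation=cv2.INTER_CUBIC);draw(A,151,.042,(0,0,255))
B=full.copy();draw(B,22,.042,(0,0,255));C=full.copy();draw(C,20,.034,(0,255,0))
f=lambda X:cv2.resize(X[200:460,240:500],(400,400))
cv2.imwrite("pics/m2.png",np.vstack([np.hstack([f(A),f(B)])[:300],np.hstack([f(full),f(C)])[:300]]))
E
```

```text
(no output)
```

View pics/m2.png

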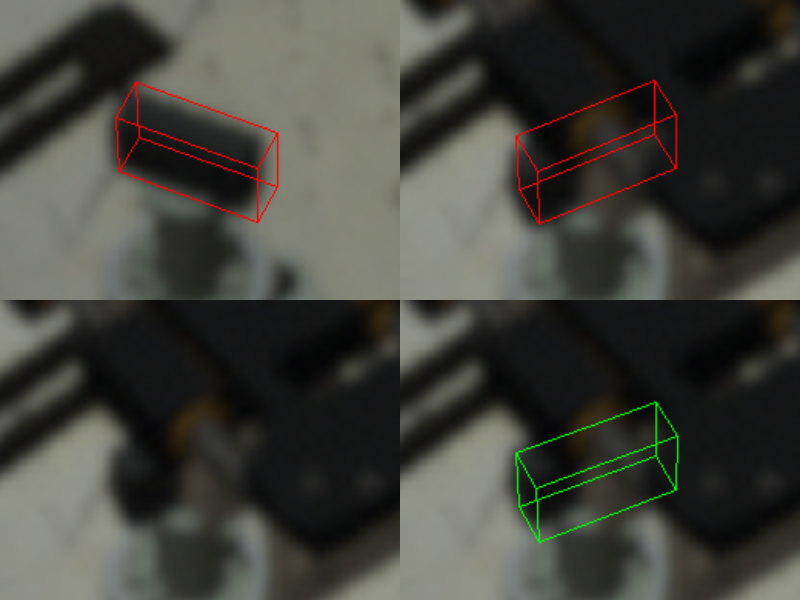

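```bash
python3 -m inch '[{"x":0,"y":0,"z":0,"yaw":-1},{"x":0,"y":0,"z":0,"yaw":0}]'
python3 -c "
from plant import r;print(r.get_state()['moment'])"
python3 -m inch '[{"x":0,"y":0,"z":0,"yaw":-1},{"x":0,"y":0,"z":0,"yaw":0}]'
python3 - <<'E'
from h import *
print(r.get_state()['moment'])
p,d=raw("side");cv2.imwrite("pics/raw3.png",p[:,:,::-1])
e=cv2.imread("pics/s2.png")[200:460,240:500];f=cv2.resize(p[140:260,230:390,::-1],(800,600),interpolation=cv2.INTER_CUBIC)[200:460,240:500]
cv2.imwrite("pics/s3.png",cv2.convertScaleAbs(cv2.resize(np.hstack([e,f]),(800,400)),alpha=2))
E
```

```text
time_s: 8.2
tcp_pos: [0.5257, 0.1506, 0.1179]
eef_rot: [-179.0, 0.7, 35.2]
contact_force: [-0.3, -0.8, 0.3]
gripper_width: 0.0148
[-0.37770692 -0.04541967 -0.15770047]
time_s: 8.37
tcp_pos: [0.5255, 0.1505, 0.1179]
eef_rot: [-179.0, 0.6, 39.0]
contact_force: [-0.0, -0.3, -0.1]
gripper_width: 0.0151
[-0.41006598 -0.00360962 -0.25590681]
```

View pics/s3.png

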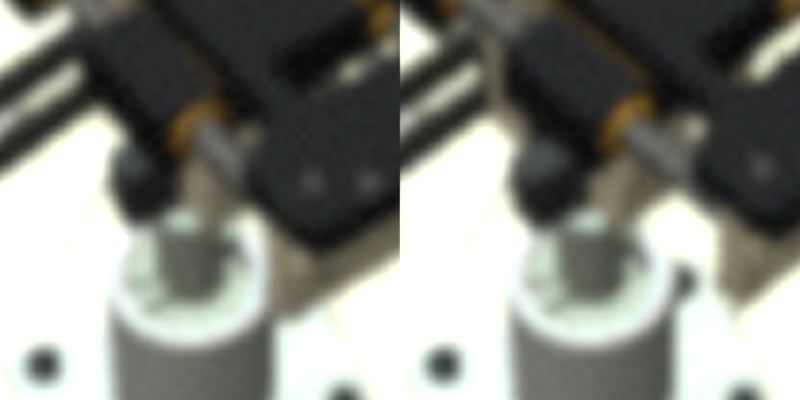

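```bash
python3 -m inch '[{"x":0,"y":0,"z":0,"yaw":1},{"x":0,"y":0,"z":0,"yaw":1},{"x":0,"y":0,"z":0,"yaw":1},{"x":0,"y":0,"z":0,"yaw":0}]'
python3 -c "
from plant import r;print(r.get_state()['moment'])"
python3 -m inch '[{"x":0,"y":0,"z":0,"yaw":0},{"x":0,"y":0,"z":0,"yaw":0},{"x":0,"y":0,"z":0,"yaw":0},{"x":0,"y":0,"z":0,"yaw":0},{"x":0,"y":0,"z":0,"yaw":0}]' 0.0
python3 - <<'E'
from h import *
p,d=raw("side");cv2.imwrite("pics/raw4.png",p[:,:,::-1])
import itertools
ax=np.array([.5245,.1497])
def box(a,z):
    a=np.radians(a);u=np.array([np.cos(a),np.sin(a)]);n=np.array([-u[1],u[0]])
    return [[*(ax+sx*.019*u+sn*.006*n),z+h] for sx in(-1,1) for sn in(-1,1) for h in(.062,.084)]
c=lambda p:cv2.convertScaleAbs(cv2.resize(p[180:230,276:326],(500,500),interpolation=cv2.INTER_CUBIC),alpha=1.8)
def draw(img,a,z,col):
    q=(proj("side",box(a,z))-[276,180]+.5)*10
    for i,j in itertools.combinations(range(8),2):
        if bin(i^j).count("1")==1:cv2.line(img,tuple(int(t) for t in q[i]),tuple(int(t) for t in q[j]),col,1)
A=c(cv2.imread("pics/side0.png"));draw(A,151,.042,(0,0,255))
B0=c(p[:,:,::-1]);B=B0.copy();draw(B,25,.042,(0,0,255));draw(B,25,.034,(0,255,0))
cv2.imwrite("pics/s4.png",cv2.resize(np.hstack([A[:400],B0[:400],B[:400]]),(798,213)) if 0 else np.vstack([np.hstack([cv2.resize(A,(400,400))[:300],cv2.resize(B0,(400,400))[:300]]),np.hstack([cv2.resize(B,(400,400))[:300]]*2)]))
E
```

```text
time_s: 8.75
tcp_pos: [0.5257, 0.1508, 0.1179]
eef_rot: [-179.1, 0.8, 25.3]
contact_force: [0.0, -0.3, 0.3]
gripper_width: 0.0149
[-0.14261966  0.09429344 -0.00531705]
time_s: 9.17
tcp_pos: [0.5257, 0.151, 0.1179]
eef_rot: [-179.1, 0.8, 25.4]
contact_force: [0.7, 0.1, -0.5]
gripper_width: 0.0409
```

View pics/s4.png

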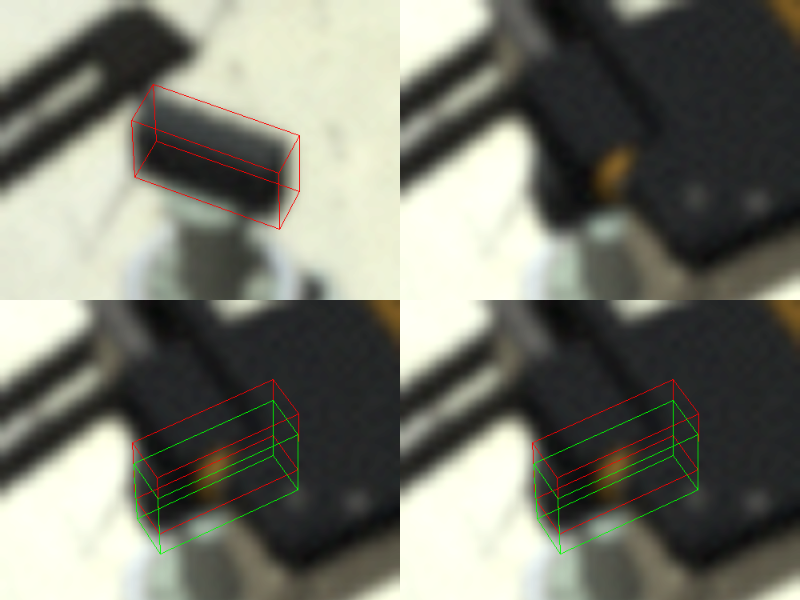

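Run:
```python
from h import *
ax=np.array([.5245,.1497])
def box(a,z):
    a=np.radians(a);u=np.array([np.cos(a),np.sin(a)]);n=np.array([-u[1],u[0]])
    return [[*(ax+sx*.019*u+sn*.006*n),z+h] for sx in(-1,1) for sn in(-1,1) for h in(.062,.084)]
def mask(a,z,sh):
    q=(proj("side",box(a,z))+sh);m=np.zeros((1600,2560),np.uint8)
    cv2.fillConvexPoly(m,cv2.convexHull((q*4+1.5).round().astype(np.int32)),255);return cv2.resize(m,(640,400),interpolation=cv2.INTER_AREA)/255.
from scipy.ndimage import gaussian_filter as G
g0=cv2.imread("pics/side0.png",0).astype(float);g4=cv2.imread("pics/raw4.png",0).astype(float);g3=cv2.imread("pics/raw3.png",0).astype(float)
# calibrate shift on start picture with dark mask
W=np.s_[183:206,286:320]
best=min((np.sum(((g0<75)[W]*1.-(mask(151,.042,(dx,dy))>.5)[W])**2),dx,dy) for dx in np.arange(-3,2.1,.5) for dy in np.arange(-4,2.1,.5));print(best)
sh=best[1:]
print(g0[184:206,300].astype(int));
for n,g in(("3",g3),("4",g4)):
    print(n);print(g[196:214,288:302].astype(int))
for a in(12,18,25,30):
    for z in(.042,.034):
        q=proj("side",box(a,z))+sh;print(a,z,"front-left end corners bottom",q[[0,2]].round(1).tolist())
```

```text
(np.float64(162.0), np.float64(-0.5), np.float64(1.0))
[ 97  74  69  86 107 122 126 125 109  76  50  38  34  31  23  18  16  14
  16  32  59  86]
3
[[118 122 109  88  70  55  38  19  10   9   8   8   7  10]
 [138 138 129 110  87  63  43  26  18  15  11  10   8   8]
 [142 143 140 128 103  73  48  32  29  25  18  13   9   7]
 [144 144 143 134 108  74  48  39  37  35  28  20  12   8]
 [145 146 142 129  95  61  44  40  40  37  32  26  16  10]
 [145 144 141 124  82  48  40  39  38  35  30  25  16  11]
 [146 144 138 116  73  42  36  34  32  28  23  18  15  16]
 [144 144 133 106  65  35  27  28  23  20  17  13  15  18]
 [145 140 129 106  68  36  23  19  15  14  12  13  15  21]
 [142 136 127 115  82  44  21  14  16  14  12  11  17  22]
 [139 132 131 125  93  53  25  17  13  14  12  15  24  34]
 [136 130 135 131 107  70  38  22  16  13  20  28  46  61]
 [133 135 139 140 127 100  66  36  25  26  32  47  66  85]
 [137 139 143 144 138 125  96  63  49  48  50  58  72  83]
 [138 143 144 145 144 137 118  92  78  75  63  56  59  62]
 [139 142 143 143 142 136 124 107  99  91  71  54  50  50]
 [141 14
[... 1051 characters left out ...]
  49]
 [139 140 141 139 137 131 119 108 105  99  76  55  50  47]
 [141 141 138 136 133 126 113 107 106 101  77  56  50  48]]
12 0.042 front-left end corners bottom [[293.5, 208.3], [291.8, 203.5]]
12 0.034 front-left end corners bottom [[293.6, 210.8], [291.9, 206.0]]
18 0.042 front-left end corners bottom [[294.1, 209.0], [291.8, 204.4]]
18 0.034 front-left end corners bottom [[294.2, 211.5], [291.9, 206.8]]
25 0.042 front-left end corners bottom [[295.0, 209.7], [292.0, 205.4]]
25 0.034 front-left end corners bottom [[295.1, 212.2], [292.1, 207.8]]
30 0.042 front-left end corners bottom [[295.7, 210.2], [292.2, 206.1]]
30 0.034 front-left end corners bottom [[295.8, 212.7], [292.3, 208.5]]
```

Run:
```python
from h import *
ax=np.array([.5245,.1497])
def box(a,z):
    a=np.radians(a);u=np.array([np.cos(a),np.sin(a)]);n=np.array([-u[1],u[0]])
    return [[*(ax+sx*.019*u+sn*.006*n),z+h] for sx in(-1,1) for sn in(-1,1) for h in(.062,.084)]
def bot(a,z,c):
    h=cv2.convexHull(proj("side",box(a,z)).astype(np.float32))[:,0];r_=[]
    for p,q in zip(h,np.roll(h,-1,0)):
        if (p[0]-c)*(q[0]-c)<0:r_.append(p[1]+(q[1]-p[1])*(c-p[0])/(q[0]-p[0]))
    return round(float(max(r_)),1)
def meas(g,c,r0):
    v=g[:,c]; k=next(i for i in range(r0,r0+20) if v[i+1]>60 and v[i]<=60);return round(float(k+(60-v[k])/(v[k+1]-v[k])),1)
g0=cv2.imread("pics/side0.png",0).astype(float);g4=cv2.imread("pics/raw4.png",0).astype(float)
for c in(296,298,304,306,308):print(c,meas(g0,c,197),bot(151,.042,c))
for c in(294,295,296,297,298):print(c,meas(g4,c,203),[(a,bot(a,.042,c),bot(a,.034,c)) for a in(12,18,25)])
```

```text
296 202.5 202.9
298 203.4 203.6
304 205.7 205.8
306 216.3 206.5
308 206.9 207.2
294 207.7 [(12, 207.3, 209.5), (18, 206.8, 209.0), (25, 206.6, 208.9)]
295 208.5 [(12, 207.0, 209.5), (18, 207.9, 210.4), (25, 208.0, 210.3)]
296 208.7 [(12, 206.8, 209.3), (18, 207.5, 210.0), (25, 208.5, 211.0)]
297 208.8 [(12, 206.6, 209.1), (18, 207.2, 209.7), (25, 208.0, 210.6)]
298 209.3 [(12, 206.3, 208.8), (18, 206.9, 209.4), (25, 207.6, 210.1)]
```

```bash
python3 -m inch '[{"x":0,"y":0,"z":0.32,"yaw":0.9},{"x":0,"y":0,"z":0,"yaw":0.6},{"x":0,"y":0,"z":0,"yaw":0},{"x":0,"y":0,"z":0,"yaw":0}]'
python3 go.py .5260 .1500 .110
python3 -m inch '[{"x":0,"y":0,"z":0,"yaw":0},{"x":0,"y":0,"z":0,"yaw":0},{"x":0,"y":0,"z":0,"yaw":0},{"x":0,"y":0,"z":0,"yaw":0},{"x":0,"y":0,"z":0,"yaw":0}]' -1 10
python3 -m inch '[{"x":0,"y":0,"z":0,"yaw":0},{"x":0,"y":0,"z":0,"yaw":0},{"x":0,"y":0,"z":0,"yaw":0},{"x":0,"y":0,"z":0,"yaw":0}]'
python3 go.py .5260 .1500 .110
```

```text
time_s: 9.55
tcp_pos: [0.5257, 0.1512, 0.1098]
eef_rot: [-179.2, 0.8, 19.3]
contact_force: [-0.1, -0.4, 0.5]
gripper_width: 0.0436
[0.5257 0.1512 0.1098] [-179.2    0.8   19.3] J6 74.3 rows xyz (units): [-0.01  0.05 -0.01]
time_s: 9.97
tcp_pos: [0.526, 0.1513, 0.1103]
eef_rot: [-179.2, 0.8, 19.5]
contact_force: [0.0, -0.5, 0.5]
gripper_width: 0.0163
time_s: 10.3
tcp_pos: [0.5259, 0.1505, 0.1103]
eef_rot: [-179.3, 0.8, 19.6]
contact_force: [0.5, -0.8, -0.6]
gripper_width: 0.0127
[0.5259 0.1505 0.1103] [-179.3    0.8   19.6] J6 74.5 rows xyz (units): [-0.    0.02  0.01]
```

```bash
python3 -m inch '[{"x":0,"y":0,"z":0.04,"yaw":0.5},{"x":0,"y":0,"z":0,"yaw":1},{"x":0,"y":0,"z":0,"yaw":1},{"x":0,"y":0,"z":0,"yaw":1},{"x":0,"y":0,"z":0,"yaw":1}]' -1 20
python3 go.py .5255 .1502 .1094
python3 -m inch '[{"x":0,"y":0,"z":0.04,"yaw":1},{"x":0,"y":0,"z":0,"yaw":1},{"x":0,"y":0,"z":0,"yaw":1},{"x":0,"y":0,"z":0,"yaw":1},{"x":0,"y":0,"z":0,"yaw":1}]'
python3 go.py .5255 .1502 .1085;python3 -c "
from plant import r;print(r.get_state()['moment'])"
```

```text
time_s: 10.72
tcp_pos: [0.5257, 0.1491, 0.1096]
eef_rot: [-179.7, 1.1, 1.0]
contact_force: [1.6, -1.4, -1.3]
gripper_width: 0.0123
[0.5257 0.1491 0.1096] [-179.7    1.1    1. ] J6 55.9 rows xyz (units): [-0.01 -0.04  0.01]
time_s: 11.13
tcp_pos: [0.526, 0.1484, 0.1086]
eef_rot: [179.9, 1.1, -20.0]
contact_force: [1.6, -1.2, -1.0]
gripper_width: 0.012
[0.526  0.1484 0.1086] [179.9   1.1 -20. ] J6 34.9 rows xyz (units): [-0.04 -0.06  0.01]
[-0.71827128 -0.4396811   0.06163285]
```

```bash
python3 -m inch '[{"x":-0.03,"y":-0.04,"z":0.04,"yaw":1},{"x":0,"y":0,"z":0,"yaw":1},{"x":0,"y":0,"z":0,"yaw":1},{"x":0,"y":0,"z":0,"yaw":1},{"x":0,"y":0,"z":0,"yaw":1}]'
python3 go.py .5255 .1502 .1077
python3 -m inch '[{"x":-0.03,"y":-0.03,"z":0.04,"yaw":1},{"x":0,"y":0,"z":0,"yaw":1},{"x":0,"y":0,"z":0,"yaw":1},{"x":0,"y":0,"z":0,"yaw":1},{"x":0,"y":0,"z":0,"yaw":1}]'
python3 go.py .5255 .1502 .1068
python3 -m inch '[{"x":-0.03,"y":0,"z":0.04,"yaw":1},{"x":0,"y":0,"z":0,"yaw":1},{"x":0,"y":0,"z":0,"yaw":1},{"x":0,"y":0,"z":0,"yaw":1},{"x":0,"y":0,"z":0,"yaw":1}]'
python3 go.py .5255 .1502 .1059
```

```text
time_s: 11.55
tcp_pos: [0.526, 0.148, 0.1078]
eef_rot: [179.4, 0.9, -41.1]
contact_force: [1.8, -1.0, -2.2]
gripper_width: 0.0116
[0.526  0.148  0.1078] [179.4   0.9 -41.1] J6 13.8 rows xyz (units): [-0.07 -0.05  0.  ]
time_s: 11.97
tcp_pos: [0.526, 0.1478, 0.107]
eef_rot: [179.0, 0.5, -62.1]
contact_force: [1.1, -0.8, -1.2]
gripper_width: 0.0119
[0.526  0.1478 0.107 ] [179.    0.5 -62.1] J6 -7.4 rows xyz (units): [-0.09 -0.03  0.01]
time_s: 12.38
tcp_pos: [0.5258, 0.1478, 0.1061]
eef_rot: [178.9, 0.0, -83.1]
contact_force: [1.1, -0.7, -1.7]
gripper_width: 0.0122
[0.5258 0.1478 0.1061] [178.9   0.  -83.1] J6 -28.5 rows xyz (units): [-0.1   0.    0.01]
```

```bash
python3 -m inch '[{"x":-0.06,"y":0,"z":0.04,"yaw":1},{"x":0,"y":0,"z":0,"yaw":1},{"x":0,"y":0,"z":0,"yaw":1},{"x":0,"y":0,"z":0,"yaw":1},{"x":0,"y":0,"z":0,"yaw":1}]'
python3 -m inch '[{"x":-0.03,"y":0,"z":0.04,"yaw":1},{"x":0,"y":0,"z":0,"yaw":1},{"x":0,"y":0,"z":0,"yaw":1},{"x":0,"y":0,"z":0,"yaw":1},{"x":0,"y":0,"z":0,"yaw":1}]'
python3 go.py .5255 .1502 .1041
python3 -m inch '[{"x":0,"y":0,"z":0.04,"yaw":1},{"x":0,"y":0,"z":0,"yaw":1},{"x":0,"y":0,"z":0,"yaw":1},{"x":0,"y":0,"z":0,"yaw":1},{"x":0,"y":0,"z":0,"yaw":1}]'
python3 -m inch '[{"x":0,"y":0,"z":0.04,"yaw":1},{"x":0,"y":0,"z":0,"yaw":1},{"x":0,"y":0,"z":0,"yaw":1},{"x":0,"y":0,"z":0,"yaw":1},{"x":0,"y":0,"z":0,"yaw":0}]'
python3 go.py .5255 .1502 .1025
```

```text
time_s: 12.8
tcp_pos: [0.5255, 0.1481, 0.1053]
eef_rot: [179.0, -0.4, -104.1]
contact_force: [1.4, -0.2, -1.8]
gripper_width: 0.0117
time_s: 13.22
tcp_pos: [0.5255, 0.1481, 0.1044]
eef_rot: [179.2, -0.9, -125.1]
contact_force: [1.5, -2.1, -2.2]
gripper_width: 0.0117
[0.5255 0.1481 0.1044] [ 179.2   -0.9 -125.1] J6 -70.7 rows xyz (units): [-0.07  0.05  0.01]
time_s: 13.63
tcp_pos: [0.5254, 0.1479, 0.1034]
eef_rot: [179.6, -1.1, -146.1]
contact_force: [1.2, 0.2, -3.0]
gripper_width: 0.0116
time_s: 14.05
tcp_pos: [0.5254, 0.148, 0.1026]
eef_rot: [179.9, -1.2, -163.1]
contact_force: [0.2, -1.2, -1.9]
gripper_width: 0.0116
[0.5254 0.148  0.1026] [ 179.9   -1.2 -163.1] J6 -108.7 rows xyz (units): [-0.03  0.08  0.  ]
```

```bash
python3 -m inch '[{"x":0,"y":0,"z":0,"yaw":0},{"x":0,"y":0,"z":0,"yaw":0},{"x":0,"y":0,"z":0,"yaw":0},{"x":0,"y":0,"z":0,"yaw":0},{"x":0,"y":0,"z":0,"yaw":0}]' 0.4
python3 -m inch '[{"x":0,"y":0,"z":0,"yaw":0},{"x":0,"y":0,"z":0,"yaw":0},{"x":0,"y":0,"z":0,"yaw":0},{"x":0,"y":0,"z":0,"yaw":0}]'
python3 go.py .5255 .1485 .1025
```

```text
time_s: 14.47
tcp_pos: [0.5254, 0.1487, 0.1028]
eef_rot: [179.9, -1.1, -162.7]
contact_force: [0.7, -0.6, -1.0]
gripper_width: 0.0395
time_s: 14.8
tcp_pos: [0.5254, 0.1488, 0.1029]
eef_rot: [179.8, -1.1, -162.6]
contact_force: [0.3, -0.7, 0.3]
gripper_width: 0.0606
[0.5254 0.1488 0.1029] [ 179.8   -1.1 -162.6] J6 -108.2 rows xyz (units): [ 0.   -0.01  0.02]
```

```bash
python3 -m inch '[{"x":0,"y":0,"z":0,"yaw":-1},{"x":0,"y":0,"z":0,"yaw":-1},{"x":0,"y":0,"z":0,"yaw":-1},{"x":0,"y":0,"z":0,"yaw":-1},{"x":0,"y":0,"z":0,"yaw":-1}]'
python3 -m inch '[{"x":0,"y":0,"z":0,"yaw":-1},{"x":0,"y":0,"z":0,"yaw":-1},{"x":0,"y":0,"z":0,"yaw":-1},{"x":0,"y":0,"z":0,"yaw":-1},{"x":0,"y":0,"z":0,"yaw":-1}]'
python3 -m inch '[{"x":0,"y":0,"z":0,"yaw":-1},{"x":0,"y":0,"z":0,"yaw":-1},{"x":0,"y":0,"z":0,"yaw":-1},{"x":0,"y":0,"z":0,"yaw":-1},{"x":0,"y":0,"z":0,"yaw":-1}]'
python3 -m inch '[{"x":0,"y":0,"z":0,"yaw":-1},{"x":0,"y":0,"z":0,"yaw":-1},{"x":0,"y":0,"z":0,"yaw":-1},{"x":0,"y":0,"z":0,"yaw":-1},{"x":0,"y":0,"z":0,"yaw":-1}]'
python3 go.py .5255 .1485 .1025
```

```text
time_s: 15.22
tcp_pos: [0.5254, 0.1488, 0.1029]
eef_rot: [179.5, -1.0, -141.8]
contact_force: [-0.8, -0.5, -1.4]
gripper_width: 0.0612
time_s: 15.63
tcp_pos: [0.5253, 0.1488, 0.1029]
eef_rot: [179.1, -0.7, -120.8]
contact_force: [0.8, -0.1, 0.8]
gripper_width: 0.061
time_s: 16.05
tcp_pos: [0.5253, 0.1487, 0.1029]
eef_rot: [178.9, -0.4, -99.7]
contact_force: [-0.1, 0.2, -0.3]
gripper_width: 0.0614
time_s: 16.47
tcp_pos: [0.5252, 0.1487, 0.1028]
eef_rot: [178.9, 0.0, -78.7]
contact_force: [0.6, -0.1, 0.2]
gripper_width: 0.0619
[0.5252 0.1487 0.1028] [178.9   0.  -78.7] J6 -24.2 rows xyz (units): [ 0.01 -0.01  0.01]
```

```bash
python3 -m inch '[{"x":0,"y":0,"z":0,"yaw":-1},{"x":0,"y":0,"z":0,"yaw":-1},{"x":0,"y":0,"z":0,"yaw":-1},{"x":0,"y":0,"z":0,"yaw":-1},{"x":0,"y":0,"z":0,"yaw":-1}]'
python3 -m inch '[{"x":0,"y":0,"z":0,"yaw":-1},{"x":0,"y":0,"z":0,"yaw":-1},{"x":0,"y":0,"z":0,"yaw":-1},{"x":0,"y":0,"z":0,"yaw":-1},{"x":0,"y":0,"z":0,"yaw":-1}]'
python3 -m inch '[{"x":0,"y":0,"z":0,"yaw":-1},{"x":0,"y":0,"z":0,"yaw":-1},{"x":0,"y":0,"z":0,"yaw":-1},{"x":0,"y":0,"z":0,"yaw":-1},{"x":0,"y":0,"z":0,"yaw":-1}]'
python3 -m inch '[{"x":0,"y":0,"z":0,"yaw":-1},{"x":0,"y":0,"z":0,"yaw":-1},{"x":0,"y":0,"z":0,"yaw":-1},{"x":0,"y":0,"z":0,"yaw":-1},{"x":0,"y":0,"z":0,"yaw":-1}]'
python3 -m inch '[{"x":0,"y":0,"z":0,"yaw":-1},{"x":0,"y":0,"z":0,"yaw":-1},{"x":0,"y":0,"z":0,"yaw":-0.6},{"x":0,"y":0,"z":0,"yaw":0}]'
python3 go.py .5255 .1485 .1025
```

```text
time_s: 16.88
tcp_pos: [0.5252, 0.1486, 0.1028]
eef_rot: [178.9, 0.4, -57.6]
contact_force: [0.1, 0.6, 1.0]
gripper_width: 0.0614
time_s: 17.3
tcp_pos: [0.5252, 0.1486, 0.1028]
eef_rot: [179.2, 0.8, -36.6]
contact_force: [0.1, -0.2, -0.8]
gripper_width: 0.0615
time_s: 17.72
tcp_pos: [0.5251, 0.1485, 0.1028]
eef_rot: [179.5, 1.0, -15.5]
contact_force: [0.4, 0.4, -0.4]
gripper_width: 0.0614
time_s: 18.13
tcp_pos: [0.5251, 0.1485, 0.1027]
eef_rot: [179.9, 1.2, 5.6]
contact_force: [0.5, 0.4, 0.1]
gripper_width: 0.0614
time_s: 18.47
tcp_pos: [0.525, 0.1485, 0.1027]
eef_rot: [-179.9, 1.2, 16.8]
contact_force: [-0.6, -0.4, 0.1]
gripper_width: 0.0612
[0.525  0.1485 0.1027] [-179.9    1.2   16.8] J6 71.2 rows xyz (units): [0.02 0.   0.01]
```

```bash
python3 -m inch '[{"x":0,"y":0,"z":0,"yaw":0},{"x":0,"y":0,"z":0,"yaw":0},{"x":0,"y":0,"z":0,"yaw":0},{"x":0,"y":0,"z":0,"yaw":0},{"x":0,"y":0,"z":0,"yaw":0}]' -1 20
python3 -m inch '[{"x":0,"y":0,"z":0,"yaw":0},{"x":0,"y":0,"z":0,"yaw":0},{"x":0,"y":0,"z":0,"yaw":0},{"x":0,"y":0,"z":0,"yaw":0},{"x":0,"y":0,"z":0,"yaw":0}]'
python3 -m inch '[{"x":0,"y":0,"z":0,"yaw":0},{"x":0,"y":0,"z":0.04,"yaw":0.5},{"x":0,"y":0,"z":0,"yaw":1},{"x":0,"y":0,"z":0,"yaw":1},{"x":0,"y":0,"z":0,"yaw":1}]'
python3 -m inch '[{"x":0,"y":0,"z":0.04,"yaw":1},{"x":0,"y":0,"z":0,"yaw":1},{"x":0,"y":0,"z":0,"yaw":1},{"x":0,"y":0,"z":0,"yaw":1},{"x":0,"y":0,"z":0,"yaw":1}]'
python3 -m inch '[{"x":0,"y":0,"z":0.04,"yaw":1},{"x":0,"y":0,"z":0,"yaw":1},{"x":0,"y":0,"z":0,"yaw":1},{"x":0,"y":0,"z":0,"yaw":1},{"x":0,"y":0,"z":0,"yaw":1}]'
python3 go.py .5255 .1490 .1000
```

```text
time_s: 18.88
tcp_pos: [0.5251, 0.1484, 0.1027]
eef_rot: [-179.9, 1.2, 16.4]
contact_force: [0.2, 0.7, -0.6]
gripper_width: 0.0334
time_s: 19.3
tcp_pos: [0.525, 0.1486, 0.1027]
eef_rot: [-179.9, 1.2, 16.4]
contact_force: [0.6, 1.4, -0.2]
gripper_width: 0.0116
time_s: 19.72
tcp_pos: [0.5248, 0.1486, 0.1022]
eef_rot: [179.9, 1.2, 2.0]
contact_force: [0.2, -0.1, -2.0]
gripper_width: 0.0118
time_s: 20.13
tcp_pos: [0.5247, 0.1485, 0.1013]
eef_rot: [179.4, 1.0, -19.0]
contact_force: [1.4, -0.5, 0.0]
gripper_width: 0.012
time_s: 20.55
tcp_pos: [0.5253, 0.1482, 0.1005]
eef_rot: [179.1, 0.7, -40.1]
contact_force: [1.4, 0.2, -2.4]
gripper_width: 0.0119
[0.5253 0.1482 0.1005] [179.1   0.7 -40.1] J6 14.3 rows xyz (units): [-0.01 -0.03  0.02]
```

```bash
python3 -m inch '[{"x":0,"y":0,"z":0.04,"yaw":1},{"x":0,"y":0,"z":0,"yaw":1},{"x":0,"y":0,"z":0,"yaw":1},{"x":0,"y":0,"z":0,"yaw":1},{"x":0,"y":0,"z":0,"yaw":1}]'
python3 -m inch '[{"x":0,"y":0,"z":0.04,"yaw":1},{"x":0,"y":0,"z":0,"yaw":1},{"x":0,"y":0,"z":0,"yaw":1},{"x":0,"y":0,"z":0,"yaw":1},{"x":0,"y":0,"z":0,"yaw":1}]'
python3 -m inch '[{"x":0,"y":0,"z":0.04,"yaw":1},{"x":0,"y":0,"z":0,"yaw":1},{"x":0,"y":0,"z":0,"yaw":1},{"x":0,"y":0,"z":0,"yaw":1},{"x":0,"y":0,"z":0,"yaw":1}]'
python3 -m inch '[{"x":0,"y":0,"z":0.04,"yaw":1},{"x":0,"y":0,"z":0,"yaw":1},{"x":0,"y":0,"z":0,"yaw":1},{"x":0,"y":0,"z":0,"yaw":1},{"x":0,"y":0,"z":0,"yaw":1}]'
python3 go.py .5255 .1490 .097
```

```text
time_s: 20.97
tcp_pos: [0.5257, 0.1483, 0.0995]
eef_rot: [179.0, 0.3, -61.1]
contact_force: [0.5, 0.2, -1.9]
gripper_width: 0.0114
time_s: 21.38
tcp_pos: [0.5258, 0.1484, 0.0986]
eef_rot: [178.9, -0.1, -82.1]
contact_force: [0.6, 1.1, -2.5]
gripper_width: 0.0119
time_s: 21.8
tcp_pos: [0.5259, 0.1485, 0.0977]
eef_rot: [179.0, -0.4, -103.2]
contact_force: [0.5, 0.7, -1.8]
gripper_width: 0.0118
time_s: 22.22
tcp_pos: [0.526, 0.1485, 0.0969]
eef_rot: [179.3, -0.7, -124.2]
contact_force: [1.0, 0.1, -1.5]
gripper_width: 0.0122
[0.526  0.1485 0.0969] [ 179.3   -0.7 -124.2] J6 -69.8 rows xyz (units): [-0.    0.03 -0.  ]
```

```bash
python3 -m inch '[{"x":0,"y":0,"z":0.04,"yaw":1},{"x":0,"y":0,"z":0,"yaw":1},{"x":0,"y":0,"z":0,"yaw":1},{"x":0,"y":0,"z":0,"yaw":1},{"x":0,"y":0,"z":0,"yaw":1}]'
python3 -m inch '[{"x":0,"y":0,"z":0.04,"yaw":1},{"x":0,"y":0,"z":0,"yaw":1},{"x":0,"y":0,"z":0,"yaw":1},{"x":0,"y":0,"z":0,"yaw":0.7},{"x":0,"y":0,"z":0,"yaw":0}]'
python3 -m inch '[{"x":0,"y":0,"z":0,"yaw":0},{"x":0,"y":0,"z":0,"yaw":0},{"x":0,"y":0,"z":0,"yaw":0},{"x":0,"y":0,"z":0,"yaw":0},{"x":0,"y":0,"z":0,"yaw":0}]'
python3 - <<'E'
from h import *
p,d=raw("side");cv2.imwrite("pics/s5.png",cv2.convertScaleAbs(cv2.resize(p[140:260,230:390,::-1],(800,600),interpolation=cv2.INTER_CUBIC),alpha=1.8))
s=r.get_state();print(s["moment"],s["joints"])
E
```

```text
time_s: 22.63
tcp_pos: [0.5261, 0.1484, 0.096]
eef_rot: [179.6, -0.9, -145.2]
contact_force: [1.4, 0.4, -2.3]
gripper_width: 0.012
time_s: 23.05
tcp_pos: [0.5262, 0.1483, 0.0952]
eef_rot: [179.9, -1.0, -161.0]
contact_force: [0.6, 0.0, -1.5]
gripper_width: 0.0117
time_s: 23.47
tcp_pos: [0.5262, 0.1483, 0.0952]
eef_rot: [179.9, -1.0, -160.6]
contact_force: [-0.5, -0.0, -1.1]
gripper_width: 0.0116
[ 8.31824864e-05 -1.59984188e-01 -3.05590892e-02] [  35.99464695   17.000447    -25.07519439   -0.519623    -48.85440513
 -106.28573324]
```

View pics/s5.png

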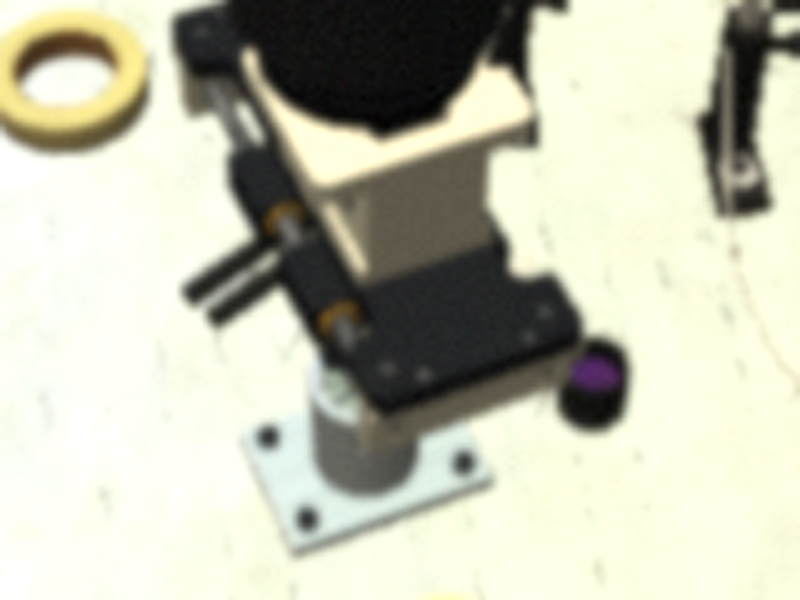

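```bash
python3 -c "
from plant import r
print(r.close_job())"
```

```text
the job is handed in; nothing more can be done
None
```

The bolt is started in the boss one full turn forward from where it dropped, and the job is handed in with the gripper still holding the bar at 20 N. It took 23.5 s of the 67 s.

- **Backward turn and drop:** I straddled the bar loosely and turned it about 48° backward until I felt the far-edge stop (about 0.26 N m). The side picture alone did not settle whether it had dropped. Two other checks confirmed it. Gripping 8 mm lower closed on the 12 mm bar, not the 18 mm shank. The forward turn then met no stop.
- **Forward turn:** I turned about 182°, regripped with the jaws opened clear of the bar, then turned about 177° more, roughly 360° in total. The tool came down 15 mm over the turn, against the 16 mm the thread should give.
- **Final state:** The fingers read 11.6 mm on the bar. The tool is at z 0.095 m, which puts the bolt's lower end at about 18 mm, and it is tilted about 1°. Forces were below about 3 N in every reading.
- **Not directly seen:** The gripper hides the bar in the last picture, so the final bolt height and angle come from the tool pose.
- **Bystanders:** The lens tube and the visible part of the clamp look unmoved. The adapter was outside that crop and was not rechecked, but the tool stayed well above it.
- **Camera disagreement:** The first axis position from the cameras was 2–3 mm off the one found by gripping. I used the gripped one.

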